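# Unbolt the guard lid of the cap feeder

### The arm

A 6-joint arm with a two-finger parallel gripper is mounted at the origin on a cart in front of the work surface, level with it; the furniture and walls round the work are solid. World frame = base frame: x ahead of the robot, y to its left, z up, the work surface at z = 0. Lengths are in m, angles in rad, forces in N, time in s.
With the tool pointing down it reaches from about 0.325 to 0.9 m from the base axis. Payload 6.1 kg.
Tool frame: the origin (TCP) lies midway between the tips of the shut fingers; the grasp point (between the pads) lies 19 mm behind it (arm.pinch_z is the z of the grasp point in the tool frame, in m); z points along the fingers, y is the direction in which the jaws open and shut (so a half turn about z gives the same grasp; the last joint's range is limited). The gripper opens to 87 mm and grips with 3 to 60 N. Pads are 19 mm wide; open, the fingers measure 117 mm over their backs; the gripper's body (75 mm by 190 mm) begins 51 mm behind the grasp point.
Start: joints at [-1.473, 0.22, 1.526, -0, 1.395, -0.126], TCP at [0.139, -0.609, 0.223] pointing down, gripper open.
Joint ranges: [-2.98, 2.98], [-0.91, 2.08], [0.09, 2.57], [-1.24, 4.39], [0.2, 2.65], [-2.68, 2.68]. Speed limits (rad/s): [2.57, 2.57, 3.01, 3.14, 3.14, 3.14].

### API

Orientations are given as [roll, pitch, yaw] about the fixed x, y, z axes, in that order (R = Rz(yaw) Ry(pitch) Rx(roll)).
In Python, from cell import arm, eyes, ticket, spotter gives the robot as it stands. The module is installed in compiled form; this text tells all that it offers.
- The arm moves only by the tool arm_command, never from a script. Its argument "series" is a list of rows, each an object with "delta_rot": the turn, a rotation vector about the world's x, y, z in rad, a list of three; "linear": the shift along the world's x, y, z in m, a list of three; "claw": the gripper command: -1 is shut, 1 is fully open, values between are in proportion. In form: [{"delta_rot": [rx, ry, rz], "linear": [tx, ty, tz], "claw": claw}, ...]. A call has 1 to 12 rows; each row is the pose to reach, as a shift and turn from the pose commanded when the call began; what a row does not reach only later rows make up. A row lasts 1/10 s, in which the tool goes at most 50 mm and 8.59 degrees, less where a joint would pass 70% of its speed; a pose out of reach is approached as far as the arm can. A call with a gripper value outside its range is refused whole. The fingers move at their own pace and stop on an object; "newtons" is the grip in N (left out, the last holds). Time passes only in rows, so rows that repeat a pose let the fingers close. It gives the time, the measured TCP pose, the force and the opening at its end, in the units of the state.
- arm.get_obs(): the state, without advancing time (a new reading comes with each control period).
- eyes.read_camera(name): name is "scene" or "top" or "wrist"; returns the picture (384x512x3 uint8, red, green, blue); there is no depth.
- eyes.camera_info(name): a dict with "vertical_fov" (degrees; the focal length in pixels is half the picture's height over the tangent of half this angle, whatever the lens; pixels are square), "cx", "cy" (the principal point, pixels), "R" (3x3) and "t" (3): a world point X has camera coordinates R X + t. Camera axes: x right, y down, z forward; pixel columns grow to the right and rows downward; lengths in m; the calibration is good to about 2 mm. A picture is of the moment at which its call begins: read the wrist's pose just before it. camera_info takes no time and is no camera call; for the wrist camera it gives the pose at the moment of the call.
- ticket.sign_off(): hands the job in, once; it reports no verdict.
Trained networks look in the newest picture that a camera, given by its name, has taken for a name from the list of things; names that differ only in an ending like _2 or _b are one class to them, and where a whole thing is asked for, a point or a joint stands for the part that bears it (a point fixed in the world has none). Each returns a list of dicts, best first, with "confidence" (0 to 1); they miss things now and then, are a little off and sometimes report something else, mostly with a low value. They report only what shows in the picture. A call takes as long as a camera call.
- spotter.find_in(camera, label): "at" ([column, row] in pixels, amid what is visible of it).
- spotter.outline_of(camera, label): "pixels" (384x512 bool, what is visible of it) and "at" ([column, row] in pixels, amid what is visible of it).
The state is a dict: "t": time; "qpos": joint angles; "joint_vel": joint speeds; "joint_torque": joint torques, N m; "position": TCP position; "ee_rot": TCP orientation; "contact_force": force on the tool from outside, world axes, zero at the start; "ft_torque": the same for the moment, N m; "opening": finger opening in m.
Only numpy, scipy, OpenCV 4.12 (cv2) and the standard library are available. Lean on these libraries where they do the work, as an engineer would, in place of code of your own. Each camera call takes 0.05 s, during which the arm holds its last target.

### The job

The sprung guard lid of the bench cap feeder is bolted shut and has to be opened for refilling, with nothing gripped. Press the long spring catch paddle down with one fingertip and hold it down while the other fingertip pushes the bolt by its upright tab fully back, away from the lid's staple, so that the lid springs ajar by itself. Then let the catch go so that its tooth drops into the bolt again, and leave the bottles, the funnel and the loose cap around the feeder where they stand.

Things in the scene. Friction and masses are not known exactly. Their poses are not given: they have to be found in the camera images.
- feeder: Bench cap feeder, fixed to the table: grey apron in front (top 62 mm high) with the bolt works on it, steel hopper with clear lid behind. Origin on the table top under the bolt works; x to the machine's back, y to its left, z up. Apron x -82 to 40, hopper x 40 to 230, both y -120 to 120 mm; chute on the left to y 185. 'Feeder' coordinates below (mm) are in this frame, bolt shut.
- bolt (a joint): Bolt travel along feeder +y, m: 0 shut, 0.0365 fully back at its stop; frees the lid at 0.031 to 0.034. Needs 2 to 4 N besides finger friction. Flat bar 14 x 9 mm in a low rail along y at feeder x 8, top z 79 (rail's end bridge, y 98: 82). Notches lock it at 0, 0.012, 0.024, 0.036 (1.5 mm play) wherever the catch is let go.
- bolt_tab (a point): Middle of the face to push, on the bolt's upright tab: feeder (8, 44, 96.5), moving with the bolt; it looks to feeder -y, push to +y. Tab: plate 24 mm wide along x (-4 to 20), 8 mm thick, z 79 to 114. Before the face, over bolt and rail (x -3 to 19), all is free above z 80 from y -4 to 44; at y -15 to -5 is the catch's pawl (top 96, 110 when lifted).
- catch (a joint): Angle of the spring catch, rad: 0 up, tooth in the bolt; 0.34 fully down; bolt free above 0.21; springs up by itself. 2.5 N at point catch_pad starts it, 5 N presses it fully. A rocker on a pivot along y at feeder x -18, z 94: long paddle in front (toward the robot), toothed pawl behind, over the bolt.
- catch_pad (a point): Top of the catch's paddle, 38 mm before its pivot, mid-length: feeder (-56, 44, 102) when up, 89 high fully down; bolt free below 93.5. Ribbed steel plate, y -8 to 96, x -71 to -21, sloping 0.17 rad up to the front when up, as much down when pressed. A fingertip may slide along it. 64 mm along x from the tab's middle; pivot tube between them up to z 100, its end ears 102.
- lid (a joint): Opening of the sprung lid, rad: 0 shut, 0.25 ajar at its stop (front edge then about 48 mm higher). Hinged at the back along y; a spring lifts it once the bolt has left its staple.
- lid_front (a point): Middle of the upper front edge of the lid, feeder (36, 0, 96) when shut. The lid's staple, a steel loop round the bolt, sticks out before it at feeder y -74.
- near_bottle: Full 77 mm wide, 222 mm tall amber-drink glass bottle with black cap, loose, standing to the left of the feeder's apron; origin at the centre of its underside. To be left alone.
- far_bottle: Second such bottle, loose, to the right of the feeder's hopper, farther from the robot; origin at the centre of its underside. To be left alone.
- funnel: Steel funnel standing on its rim, 101 x 122 x 108 mm, loose, to the right of the apron; origin at the centre of its underside. To be left alone.
- loose_cap: Black ribbed screw cap, 33 mm wide, 19 mm high, loose on the table in front of the apron; origin at the centre of its underside. To be left alone.

How it is judged:
On the way, in this order (a step that is already met when the one before it is completed fails the run):
1. a fingertip presses the catch down while the bolt is still shut (value of joint catch above 0.17 rad and contact force between the fingers and catch above 0.5 N and value of joint bolt below 0.008 m), for 0.05 s.
2. the bolt is pushed back by a finger while the catch is held down by the other (value of joint bolt above 0.02 m and value of joint catch above 0.15 rad and contact force between the fingers and catch above 0.3 N and contact force between the fingers and bolt above 0.3 N), for 0.05 s.
At the end, for the whole second after the job is handed in: The bolt is fully back (beyond 33 of its 36.5 mm), the catch is up again with its tooth in the bolt (below 0.05 rad) and the lid stands ajar by more than 0.2 rad, at rest (value of joint bolt above 0.033 m and value of joint catch below 0.05 rad and value of joint lid above 0.2 rad and velocity of joint lid below 0.05 rad/s); the robot touches nothing.
It fails at once if a bottle is pushed, lifted or tipped (15 mm or 0.2 rad) (distance of any of near_bottle, far_bottle from where it was at the start of the episode above 0.015 m or angle between any of near_bottle, far_bottle's own z axis and vertical above 0.2 rad).
It fails at once if the funnel or the loose cap is pushed or lifted (15 mm) (distance of any of funnel, loose_cap from where it was at the start of the episode above 0.015 m).
It also fails if it takes over 29 s, if anything falls off the work surface, if the arm or the gripper's body presses on something with over 40 N, if the wrist force passes 120 N, or if a joint passes its speed limit or range.

## Working session

There is one attempt and no reset: what is moved stays moved. The work goes in short steps, Python scripts to look and compute and a tool call to move; the robot and the scene stay as the last step left them, time stands still between calls to the robot, and variables do not carry over. Pictures are saved under pics/ and viewed, and the job is handed in when it is done.

Besides the shell and the picture viewer there is one more tool, called after "Emit:" by a JSON object that holds its "api" and its "payload", one argument or row to a line. arm_command: Moves the arm, as the interface text tells. Its arguments: {"type":"object","properties":{"series":{"type":"array","items":{"type":"object","properties":{"delta_rot":{"type":"array","items":{"type":"number"}},"linear":{"type":"array","items":{"type":"number"}},"claw":{"type":"number"}}}},"newtons":{"type":"number"}},"required":["series"]}

```bash
mkdir -p pics
cat > h.py <<'E'
import numpy as np,cv2
from cell import arm,eyes,ticket,spotter
def save(cam,name):
    im=eyes.read_camera(cam); cv2.imwrite('pics/'+name,im[:,:,::-1]); return im
def K(cam):
    i=eyes.camera_info(cam); f=192/np.tan(np.radians(i['vertical_fov'])/2)
    return f,i['cx'],i['cy'],np.array(i['R']),np.array(i['t'])
def proj(cam,X):
    f,cx,cy,R,t=K(cam); c=np.atleast_2d(X)@R.T+t
    return np.c_[f*c[:,0]/c[:,2]+cx,f*c[:,1]/c[:,2]+cy]
def ray(cam,uv,z):
    f,cx,cy,R,t=K(cam); d=R.T@np.array([(uv[0]-cx)/f,(uv[1]-cy)/f,1]); o=-R.T@t
    return o+d*(z-o[2])/d[2]
E
python3 - <<'E'
from h import *
print(arm.get_obs())
for c in ('scene','top'):
    save(c,c+'0.png'); i=eyes.camera_info(c); print(c,i)
    for l in ['feeder','bolt_tab','catch_pad','lid_front','near_bottle','funnel','loose_cap']:
        r=spotter.find_in(c,l); print(l,[(np.round(d['at']),round(d['confidence'],2)) for d in r[:3]])
E
```

```text
{'t': 0.0, 'qpos': array([-1.47307872e+00,  2.21236510e-01,  1.52762370e+00, -2.04096557e-05,
        1.39464352e+00, -1.26105322e-01]), 'joint_vel': array([-0.00098193,  0.00154522, -0.00168404, -0.00069176,  0.00066493,
       -0.00044643]), 'joint_torque': array([ 6.99376014e-04, -4.94615579e+01, -3.87375283e+01,  6.99837855e-02,
        5.73809375e-02, -1.45789631e-04]), 'position': array([ 0.13865051, -0.60880106,  0.22142413]), 'ee_rot': array([-3.13969423e+00, -2.20430862e-04,  2.23826317e-01]), 'contact_force': array([ 0.50087586, -0.06503635, -0.02722537]), 'ft_torque': array([-0.01172447,  0.04828215,  0.0004193 ]), 'opening': 0.0869854857302961}
scene {'vertical_fov': 49.071034779521455, 'cx': 258.90017884171493, 'cy': 188.06227731502688, 'R': array([[ 0.85831698, -0.51255558, -0.02405701],
       [-0.30974761, -0.48018012, -0.82066039],
       [ 0.40908237,  0.71183835, -0.57090961]]), 't': array([-0.47683507,  0.27001771,  0.69263996])}
feeder [(array([251., 204.]), 0.74)]
bolt_tab [(array([223., 191.]), 0.75)]
catch_pad [(array([207., 194.]), 0.74)]
lid_front [(array([279., 179.]), 0.81)]
near_bottle [(array([160., 158.]), 0.58)]
funnel [(array([271., 288.]), 0.74)]
loose_cap [(array([202., 267.]), 0.54)]
top {'vertical_fov': 45.68359060395281, 'cx': 255.02358444458184, 'cy': 186.993169848795, 'R': array([[-0.03643826, -0.99933337, -0.00225121],
       [-0.9708456 ,  0.03593341, -0.23699707],
       [ 0.23691997, -0.00645018, -0.97150776]]), 't': array([0.05731811, 0.60947022, 1.08993117])}
feeder [(array([251., 196.]), 0.58)]
bolt_tab [(array([245., 224.]), 0.86)]
catch_pad [(array([242., 245.]), 0.6)]
lid_front [(array([254., 175.]), 0.77)]
near_bottle [(array([162., 259.]), 0.63)]
funnel [(array([332., 233.]), 0.76)]
loose_cap [(array([286., 268.]), 0.72)]
```

View pics/scene0.png

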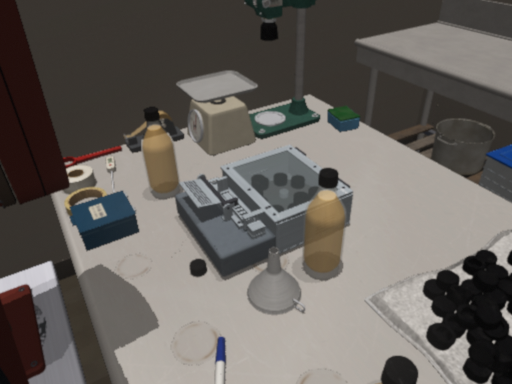

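View pics/top0.png

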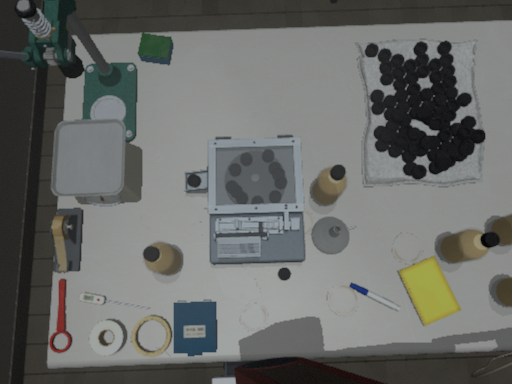

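Run:
```python
import cv2
a=cv2.imread('pics/scene0.png')[110:270,140:340]; cv2.imwrite('pics/s0z.png',cv2.resize(a,None,fx=4,fy=3.7,interpolation=2) if 0 else cv2.resize(a,(740,592),interpolation=2))
a=cv2.imread('pics/top0.png')[120:290,140:360]; cv2.imwrite('pics/t0z.png',cv2.resize(a,(770,595),interpolation=2))
```

```text
(no output)
```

View pics/s0z.png

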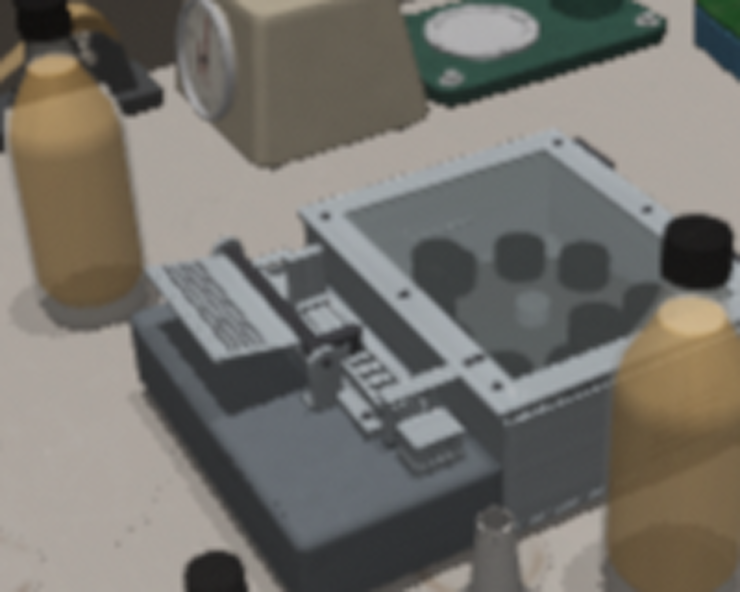

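View pics/t0z.png

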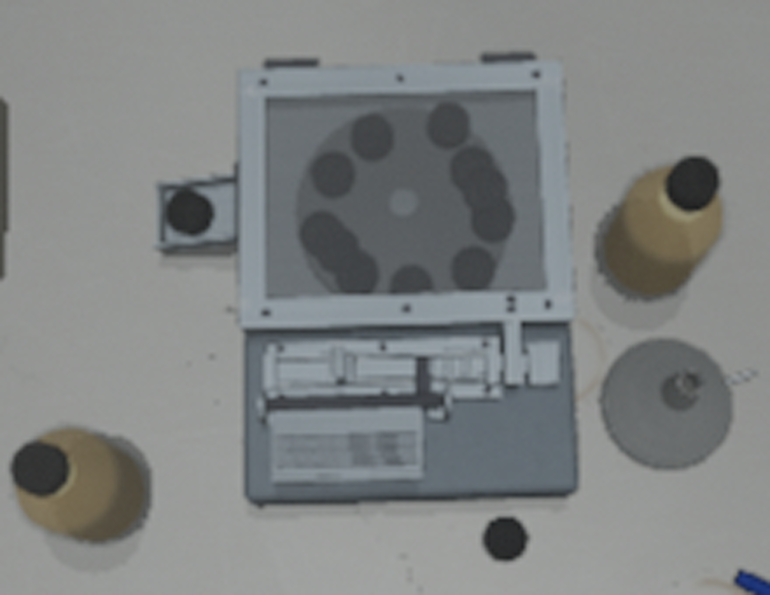

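```bash
cat > fit.py <<'E'
from h import *
from scipy.optimize import least_squares
T=lambda u,v:(140+u/3.5,120+v/3.5)
S=lambda u,v:(140+u/3.7,110+v/3.7)
obs=[('top',(-82,120,62),T(247,492)),('top',(-82,-120,62),T(577,490)),
('top',(-72,96,104.6),T(272,478)),('top',(-72,-8,104.6),T(420,477)),('top',(36,120,96),T(240,326)),('top',(36,-120,96),T(572,320)),
('scene',(-82,120,62),S(135,320)),('scene',(-82,-120,62),S(300,548)),
('scene',(-72,96,104.6),S(150,272)),('scene',(-72,-8,104.6),S(215,360))]
def W(p,X):
    X=np.array(X)/1000.; c,s=np.cos(p[2]),np.sin(p[2])
    return np.array([p[0]+c*X[0]-s*X[1],p[1]+s*X[0]+c*X[1],X[2]])
if __name__=='__main__':
    r=lambda p:np.concatenate([proj(c,W(p,X))[0]-uv for c,X,uv in obs])
    s=least_squares(r,[0.5,0,0],loss='soft_l1'); p=s.x
    print(p); print(np.round(r(p).reshape(-1,2),1))
    np.save('p.npy',p)
    for n,X in dict(tab=(8,44,96.5),pad=(-56,44,102)).items(): print(n,W(p,X))
    for n,uv,z in [('bottlecap',T(40,467),.222),('cap',T(505,538),.019),('fun',T(683,388),.108),('far',T(693,183),.222)]:
        print(n,ray('top',uv,z))
    print(arm.get_obs()['t'])
    for c in('top','scene'):
        im=cv2.imread(f'pics/{c}0.png');im=cv2.resize(im,None,fx=4,fy=4,interpolation=2)
        for X in [(-82,120,62),(-82,-120,62),(-4,44,114),(20,44,114),(20,52,114),(-4,52,114),(8,44,79),(-71,96,104.6),(-71,-8,104.6),(36,120,96),(36,-120,96),(-18,44,100),(8,-5,96),(8,-15,96),(8,98,82),(230,120,96)]:
            u=proj(c,W(p,X))[0]*4+1.5; cv2.circle(im,tuple(int(v) for v in u),2,(0,0,255),-1)
        u=(proj(c,W(p,(0,0,90)))[0]*4).astype(int)
        cv2.imwrite(f'pics/{c}_fit.png',im[u[1]-290:u[1]+290,u[0]-380:u[0]+380])
E
python3 fit.py
```

```text
[ 0.50728211  0.03303517 -0.01583472]
[[-1.   1.3]
 [ 1.5 -0.2]
 [ 0.2 -0.5]
 [ 1.3 -1.1]
 [-0.2 -0.7]
 [ 2.2 -1. ]
 [-2.8 -2.7]
 [-1.   0.5]
 [-1.2 -1.8]
 [ 0.3 -0.6]]
tab [0.5159778  0.07690298 0.0965    ]
pad [0.45198582 0.07791636 0.102     ]
bottlecap [0.43678025 0.26290555 0.222     ]
cap [ 0.39366409 -0.03187612  0.019     ]
fun [ 0.48653685 -0.15432736  0.108     ]
far [ 0.60183612 -0.15049281  0.222     ]
0.8
```

```bash
ls pics
```

```text
s0z.png
scene0.png
scene_fit.png
t0z.png
top0.png
top_fit.png
```

View pics/top_fit.png

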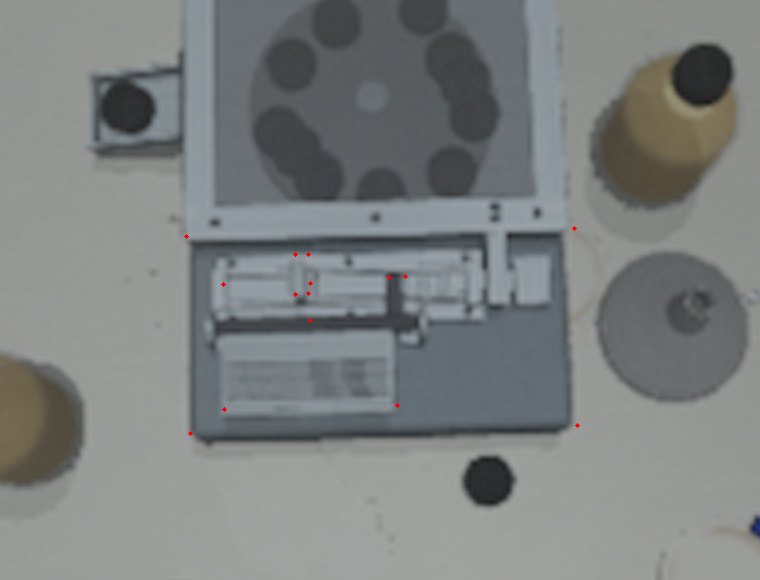

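View pics/scene_fit.png

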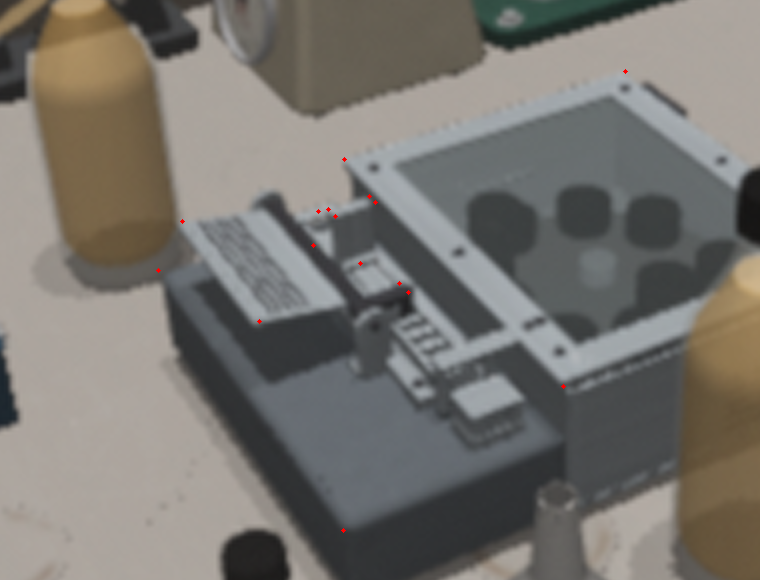

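Emit:
{"api": "arm_command", "payload": {
  "series": [
    {"linear":[0,0,0.05],"delta_rot":[0,0,0],"claw":0.126},
    {"linear":[0.01,0.02,0.09],"delta_rot":[0,0,0.11],"claw":0.126},
    {"linear":[0.032,0.063,0.09],"delta_rot":[0,0,0.23],"claw":0.126},
    {"linear":[0.053,0.106,0.09],"delta_rot":[0,0,0.35],"claw":0.126},
    {"linear":[0.075,0.149,0.09],"delta_rot":[0,0,0.47],"claw":0.126},
    {"linear":[0.097,0.192,0.09],"delta_rot":[0,0,0.59],"claw":0.126},
    {"linear":[0.119,0.235,0.09],"delta_rot":[0,0,0.71],"claw":0.126},
    {"linear":[0.141,0.278,0.09],"delta_rot":[0,0,0.83],"claw":0.126},
    {"linear":[0.163,0.321,0.09],"delta_rot":[0,0,0.95],"claw":0.126},
    {"linear":[0.185,0.364,0.09],"delta_rot":[0,0,1.07],"claw":0.126},
    {"linear":[0.207,0.407,0.09],"delta_rot":[0,0,1.19],"claw":0.126},
    {"linear":[0.229,0.45,0.09],"delta_rot":[0,0,1.31],"claw":0.126}
  ]
}}

```text
t: 2.0
position: [0.3682, -0.1577, 0.313]
ee_rot: [3.14, 0.001, 1.538]
contact_force: [0.4, -0.5, 0.6]
opening: 0.0489
```

Emit:
{"api": "arm_command", "payload": {
  "series": [
    {"linear":[0.022,0.042,0],"delta_rot":[0,0,0.017],"claw":0.126},
    {"linear":[0.045,0.084,0],"delta_rot":[0,0,0.017],"claw":0.126},
    {"linear":[0.068,0.126,0],"delta_rot":[0,0,0.017],"claw":0.126},
    {"linear":[0.091,0.168,-0.01],"delta_rot":[0,0,0.017],"claw":0.126},
    {"linear":[0.115,0.211,-0.015],"delta_rot":[0,0,0.017],"claw":0.126},
    {"linear":[0.115,0.211,-0.06],"delta_rot":[0,0,0.017],"claw":0.126},
    {"linear":[0.115,0.211,-0.1],"delta_rot":[0,0,0.017],"claw":0.126},
    {"linear":[0.115,0.211,-0.14],"delta_rot":[0,0,0.017],"claw":0.126},
    {"linear":[0.115,0.211,-0.14],"delta_rot":[0,0,0.017],"claw":0.126}
  ]
}}

```text
t: 2.9
position: [0.4782, 0.0521, 0.1668]
ee_rot: [-3.13, -0.0, 1.551]
contact_force: [-1.1, -0.6, -0.4]
opening: 0.0489
```

Run:
```python
from h import *
from fit import W
p=np.load('p.npy')
o=arm.get_obs();print(o['t'],o['position'],o['ee_rot'],o['contact_force'])
for c in ('wrist','scene','top'):
    im=save(c,c+'1.png')[:,:,::-1]; im=cv2.resize(im,None,fx=1.5,fy=1.5,interpolation=2) if c=='wrist' else im
    if c=='wrist':
        for X in [(-82,120,62),(-82,-120,62),(-4,44,114),(20,44,114),(20,52,114),(-4,52,114),(-71,96,104.6),(-71,-8,104.6),(36,120,96),(36,-120,96),(8,98,82)]:
            u=proj(c,W(p,X))[0]*1.5; cv2.circle(im,tuple(int(v) for v in u),2,(0,0,255),-1)
    else:
        u=(proj(c,W(p,(0,0,110)))[0]).astype(int)
        im=cv2.resize(im[u[1]-70:u[1]+70,u[0]-95:u[0]+95],None,fx=4,fy=4,interpolation=2)
    cv2.imwrite(f'pics/{c}1z.png',im)
```

```text
2.9 [0.47824988 0.0520676  0.16677076] [-3.13041143e+00 -3.32533907e-04  1.55134975e+00] [-1.07266421 -0.64818881 -0.38198179]
```

View pics/wrist1z.png

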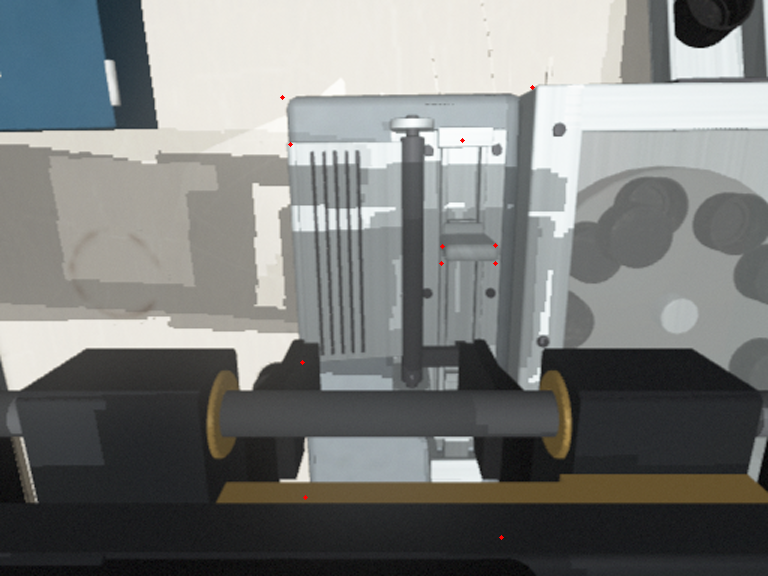

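View pics/scene1z.png

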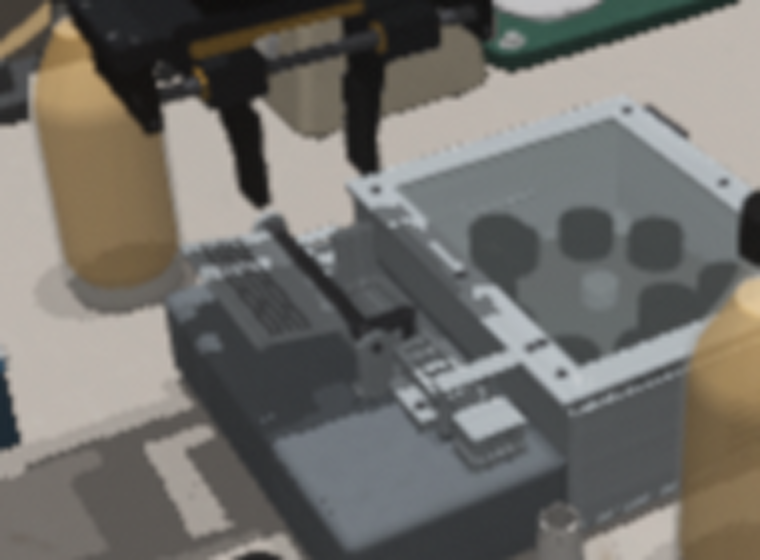

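Emit:
{"api": "arm_command", "payload": {
  "series": [
    {"linear":[0,0,-0.035],"delta_rot":[0,0,0],"claw":0.126},
    {"linear":[0,0,-0.06],"delta_rot":[0,0,0],"claw":0.126},
    {"linear":[0,0,-0.06],"delta_rot":[0,0,0],"claw":0.126},
    {"linear":[0,0,-0.06],"delta_rot":[0,0,0],"claw":0.126}
  ]
}}

```text
t: 3.45
position: [0.4843, 0.0514, 0.115]
ee_rot: [3.139, 0.0, 1.55]
contact_force: [-0.4, 0.7, 1.0]
opening: 0.0489
```

Run:
```python
from h import *
from fit import W
p=np.load('p.npy')
o=arm.get_obs();print(o['t'],o['position'],o['ee_rot'],o['contact_force'])
c,s=np.cos(p[2]),np.sin(p[2]); d=o['position'][:2]-p[:2]; print('feeder xy',c*d[0]+s*d[1],-s*d[0]+c*d[1])
for c in ('wrist','scene'):
    im=save(c,c+'2.png')[:,:,::-1]; im=cv2.resize(im,None,fx=1.5,fy=1.5,interpolation=2) if c=='wrist' else im
    if c=='scene':
        u=(proj(c,W(p,(0,0,110)))[0]).astype(int)
        im=cv2.resize(im[u[1]-70:u[1]+70,u[0]-95:u[0]+95],None,fx=4,fy=4,interpolation=2)
    cv2.imwrite(f'pics/{c}2z.png',im)
```

```text
3.45 [0.48429418 0.05136422 0.11498862] [3.13860526e+00 7.79899793e-05 1.55046088e+00] [-0.40094848  0.68092836  0.97356842]
feeder xy -0.02327526699848962 0.017962757964208917
```

View pics/wrist2z.png

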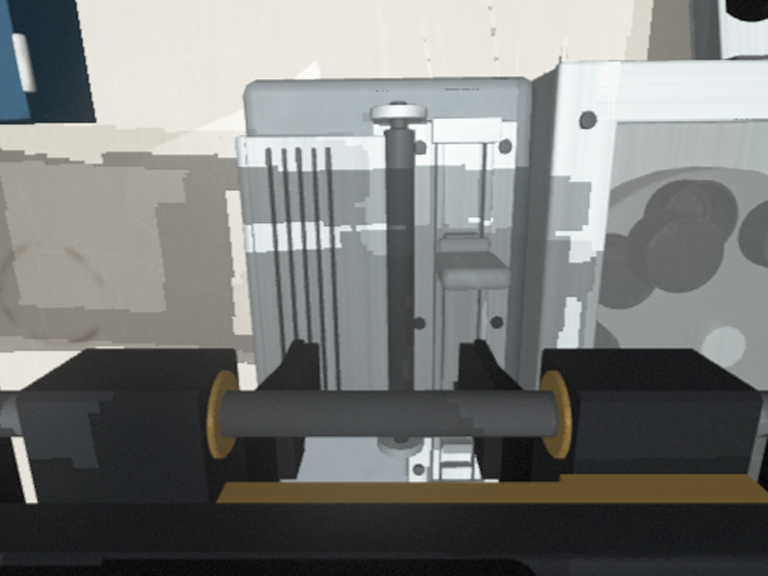

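View pics/scene2z.png

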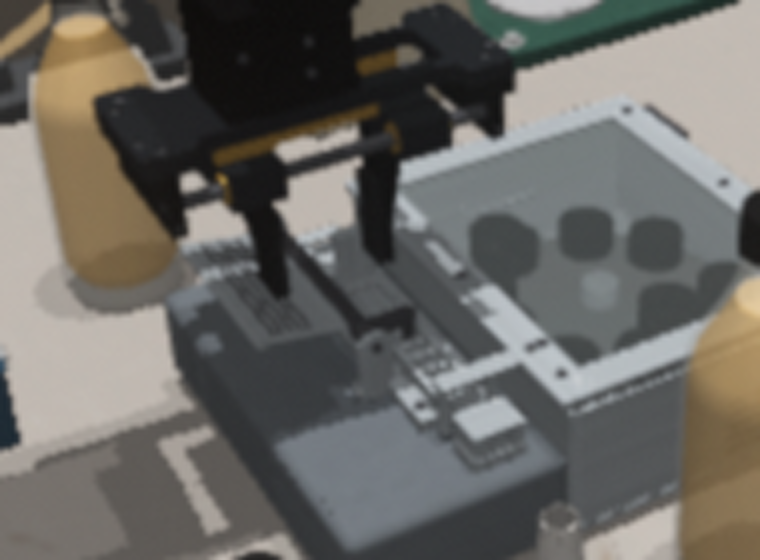

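Emit:
{"api": "arm_command", "payload": {
  "series": [
    {"linear":[0,0,-0.012],"delta_rot":[0,0,0],"claw":0.126},
    {"linear":[0,0,-0.018],"delta_rot":[0,0,0],"claw":0.126},
    {"linear":[0,0,-0.022],"delta_rot":[0,0,0],"claw":0.126},
    {"linear":[0,0,-0.022],"delta_rot":[0,0,0],"claw":0.126},
    {"linear":[0,0,-0.022],"delta_rot":[0,0,0],"claw":0.126}
  ]
}}

```text
t: 4.05
position: [0.4838, 0.0515, 0.0914]
ee_rot: [3.139, 0.0, 1.551]
contact_force: [1.4, -0.4, 5.8]
opening: 0.0491
```

Run:
```python
from h import *
o=arm.get_obs();print(o['t'],o['position'],o['ee_rot'],o['contact_force'],o['ft_torque'])
im=save('wrist','w3.png')[:,:,::-1]; cv2.imwrite('pics/w3z.png',cv2.resize(im,None,fx=1.5,fy=1.5,interpolation=2))
```

```text
4.05 [0.48383904 0.05149021 0.09135861] [3.13947919e+00 1.42794303e-04 1.55079809e+00] [ 1.3979543  -0.35947709  5.83035663] [-0.06092908 -0.27994657 -0.01300327]
```

View pics/w3z.png

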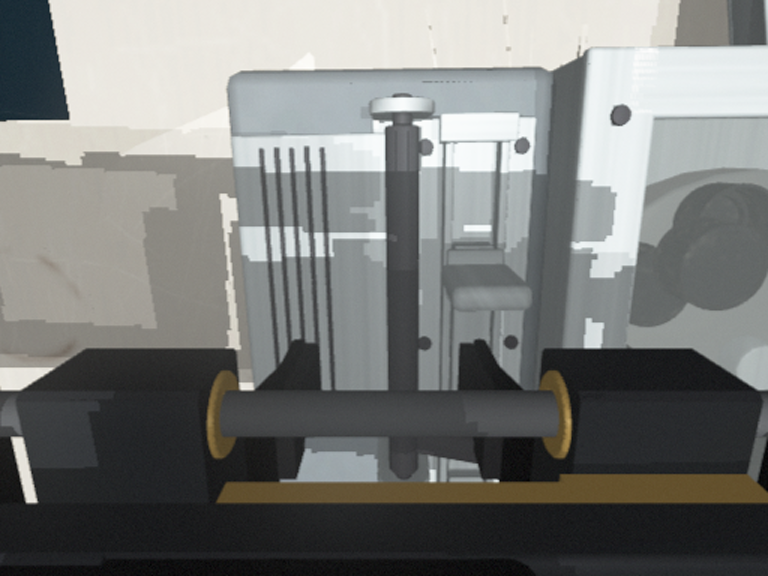

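Emit:
{"api": "arm_command", "payload": {
  "series": [
    {"linear":[0.0,0.01,0],"delta_rot":[0,0,0],"claw":0.126},
    {"linear":[0.0,0.016,0],"delta_rot":[0,0,0],"claw":0.126},
    {"linear":[0.0,0.022,0],"delta_rot":[0,0,0],"claw":0.126},
    {"linear":[0.0,0.028,0],"delta_rot":[0,0,0],"claw":0.126},
    {"linear":[0.0,0.028,0],"delta_rot":[0,0,0],"claw":0.126}
  ]
}}

```text
t: 4.6
position: [0.4829, 0.0789, 0.0909]
ee_rot: [-3.142, 0.002, 1.551]
contact_force: [-0.1, -4.4, 5.7]
opening: 0.049
```

Run:
```python
from h import *
o=arm.get_obs();print(o['t'],o['position'],o['ee_rot'],o['contact_force'],o['ft_torque'])
im=save('wrist','w4.png')[:,:,::-1]; cv2.imwrite('pics/w4z.png',cv2.resize(im,None,fx=1.5,fy=1.5,interpolation=2))
```

```text
4.6 [0.48286823 0.07885557 0.09091458] [-3.14157467e+00  2.13178596e-03  1.55149588e+00] [-0.10823558 -4.41966202  5.71591339] [-0.75263144  0.10230123  0.02520416]
```

View pics/w4z.png

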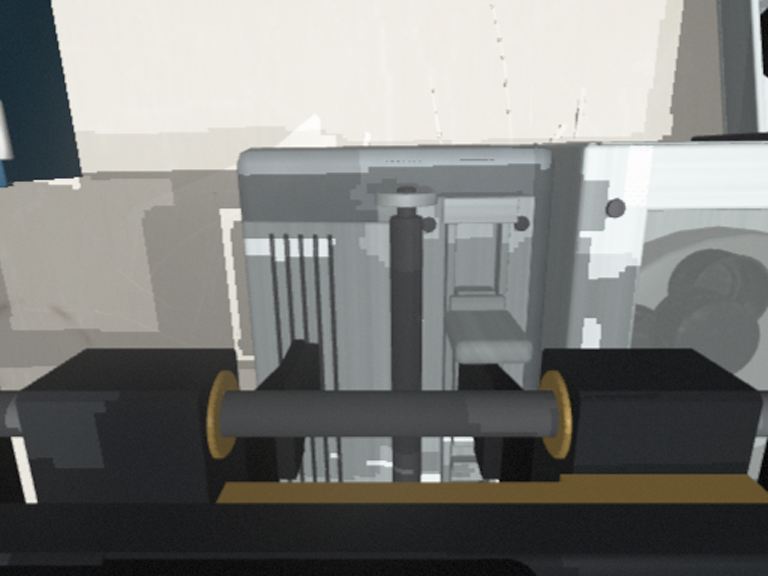

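Emit:
{"api": "arm_command", "payload": {
  "series": [
    {"linear":[0.0,0.006,0],"delta_rot":[0,0,0],"claw":0.126},
    {"linear":[0.001,0.012,0],"delta_rot":[0,0,0],"claw":0.126},
    {"linear":[0.001,0.018,0],"delta_rot":[0,0,0],"claw":0.126},
    {"linear":[0.001,0.023,0],"delta_rot":[0,0,0],"claw":0.126},
    {"linear":[0.001,0.025,0],"delta_rot":[0,0,0],"claw":0.126},
    {"linear":[0.001,0.025,0],"delta_rot":[0,0,0],"claw":0.126}
  ]
}}

```text
t: 5.25
position: [0.4834, 0.1037, 0.0907]
ee_rot: [-3.14, 0.002, 1.551]
contact_force: [-0.9, -4.7, 6.6]
opening: 0.049
```

Run:
```python
from h import *
from fit import W
p=np.load('p.npy')
o=arm.get_obs();print(o['t'],o['position'],o['ee_rot'],o['contact_force'],o['ft_torque'])
im=save('wrist','w5.png')[:,:,::-1]; cv2.imwrite('pics/w5z.png',cv2.resize(im,None,fx=1.5,fy=1.5,interpolation=2))
im=save('scene','s5.png')[:,:,::-1];u=(proj('scene',W(p,(0,0,110)))[0]).astype(int)
cv2.imwrite('pics/s5z.png',cv2.resize(im[u[1]-70:u[1]+70,u[0]-95:u[0]+95],None,fx=4,fy=4,interpolation=2))
```

```text
5.25 [0.48340076 0.10368095 0.09072207] [-3.14049920e+00  2.19304335e-03  1.55142775e+00] [-0.9132399  -4.69007532  6.5615142 ] [-0.79433821  0.24039585  0.10506801]
```

View pics/w5z.png

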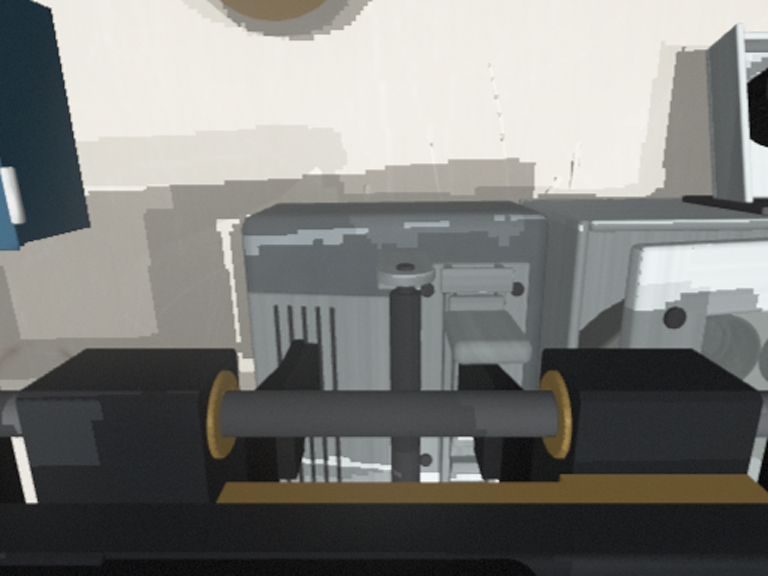

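View pics/s5z.png

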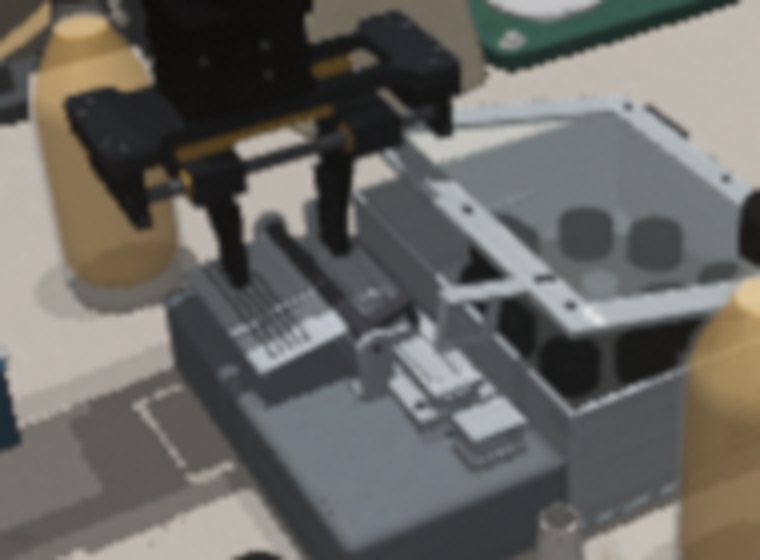

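Emit:
{"api": "arm_command", "payload": {
  "series": [
    {"linear":[0.0,0.0015,0],"delta_rot":[0,0,0],"claw":0.126},
    {"linear":[0.0,0.003,0],"delta_rot":[0,0,0],"claw":0.126},
    {"linear":[0.0,0.003,0],"delta_rot":[0,0,0],"claw":0.126}
  ]
}}

```text
t: 5.65
position: [0.4834, 0.105, 0.0907]
ee_rot: [-3.14, 0.005, 1.551]
contact_force: [-1.1, -10.9, 6.2]
opening: 0.0488
```

Emit:
{"api": "arm_command", "payload": {
  "series": [
    {"linear":[0.0,0.0,0.006],"delta_rot":[0,0,0],"claw":0.126},
    {"linear":[0.0,0.0,0.014],"delta_rot":[0,0,0],"claw":0.126},
    {"linear":[0.0,0.0,0.014],"delta_rot":[0,0,0],"claw":0.126},
    {"linear":[0.0,-0.006,0.018],"delta_rot":[0,0,0],"claw":0.126},
    {"linear":[0.0,-0.01,0.04],"delta_rot":[0,0,0],"claw":0.126},
    {"linear":[0.0,-0.01,0.085],"delta_rot":[0,0,0],"claw":0.126},
    {"linear":[-0.01,-0.01,0.13],"delta_rot":[0,0,0],"claw":0.126},
    {"linear":[-0.05,-0.02,0.15],"delta_rot":[0,0,0],"claw":0.126},
    {"linear":[-0.08,-0.06,0.155],"delta_rot":[0,0,0],"claw":0.126},
    {"linear":[-0.08,-0.1,0.16],"delta_rot":[0,0,0],"claw":0.126},
    {"linear":[-0.08,-0.1,0.16],"delta_rot":[0,0,0],"claw":0.126}
  ]
}}

```text
t: 6.75
position: [0.4034, 0.0043, 0.2515]
ee_rot: [3.14, 0.002, 1.546]
contact_force: [0.3, -0.1, -0.4]
opening: 0.0488
```

Run:
```python
from h import *
from fit import W
p=np.load('p.npy')
o=arm.get_obs();print(o['t'],o['position'],o['contact_force'])
ims=[]
for c in('scene','top'):
    im=save(c,c+'6.png')[:,:,::-1];u=(proj(c,W(p,(0,0,110)))[0]).astype(int)
    cv2.imwrite(f'pics/{c}6z.png',cv2.resize(im[u[1]-70:u[1]+70,u[0]-95:u[0]+95],None,fx=4,fy=4,interpolation=2))
im=save('wrist','w6.png')[:,:,::-1]; cv2.imwrite('pics/w6z.png',cv2.resize(im,None,fx=1.5,fy=1.5,interpolation=2))
```

```text
6.75 [0.40335705 0.00429004 0.25149637] [ 0.31621977 -0.10937646 -0.3598347 ]
```

View pics/scene6z.png

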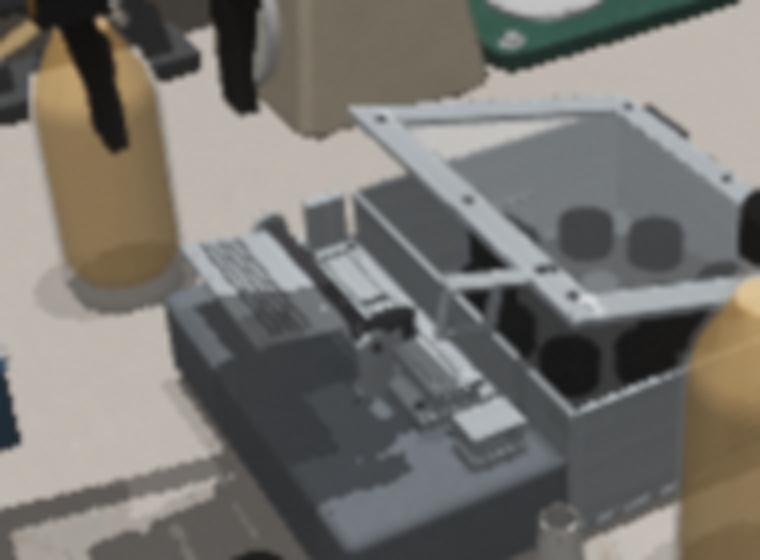

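View pics/top6z.png

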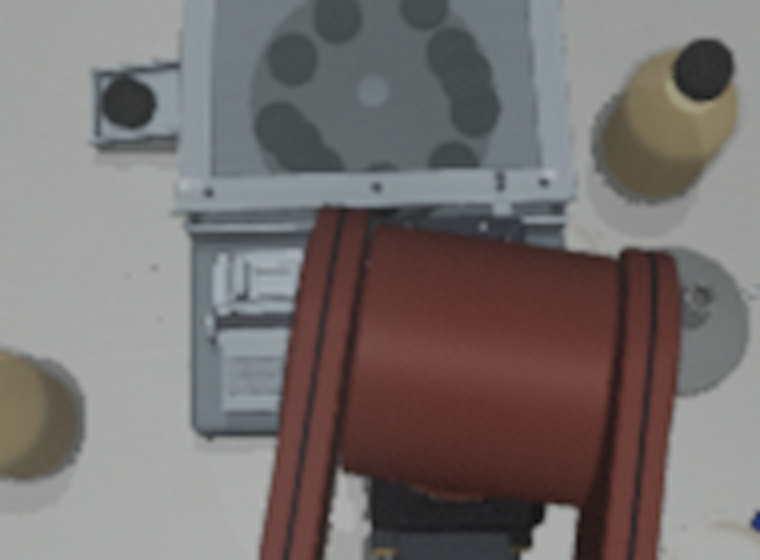

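View pics/w6z.png

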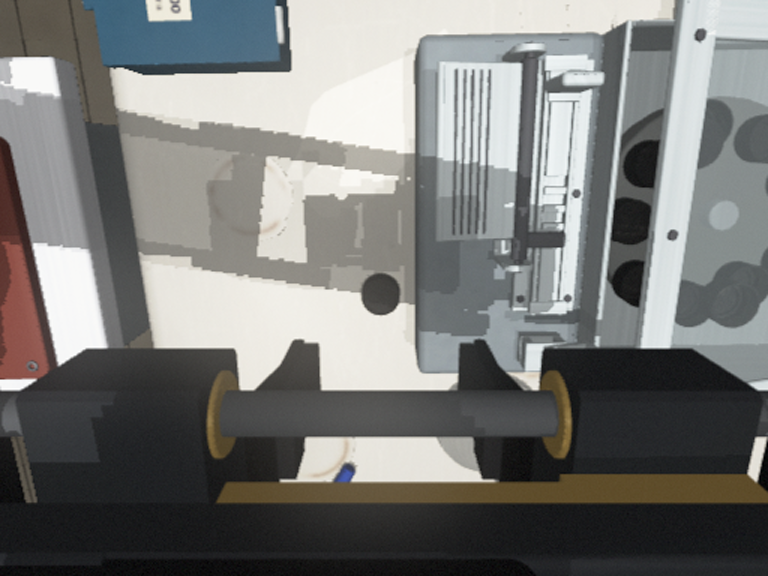

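Run:
```python
from h import *
from fit import W
p=np.load('p.npy')
for c,f in(('wrist','w6.png'),('scene','scene6.png')):
    im=cv2.imread('pics/'+f);im=cv2.resize(im,None,fx=4,fy=4,interpolation=2)
    for col,L in [((0,0,255),[(-71,96,104.6),(-71,-8,104.6)]),((255,0,255),[(-71,96,87),(-71,-8,87)]),((0,255,0),[(-4,80.5,114),(20,80.5,114),(-4,88.5,114),(20,88.5,114)]),((255,128,0),[(8,-5,96),(8,-15,96)])]:
        for X in L:
            u=proj(c,W(p,X))[0]*4+1.5; cv2.circle(im,tuple(int(v) for v in u),3,col,-1)
    u=(proj(c,W(p,(-20,44,100)))[0]*4).astype(int)
    a=im[max(0,u[1]-280):u[1]+280,u[0]-380:u[0]+380]; cv2.imwrite(f'pics/{c}_c.png',a)
```

```text
(no output)
```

View pics/wrist_c.png

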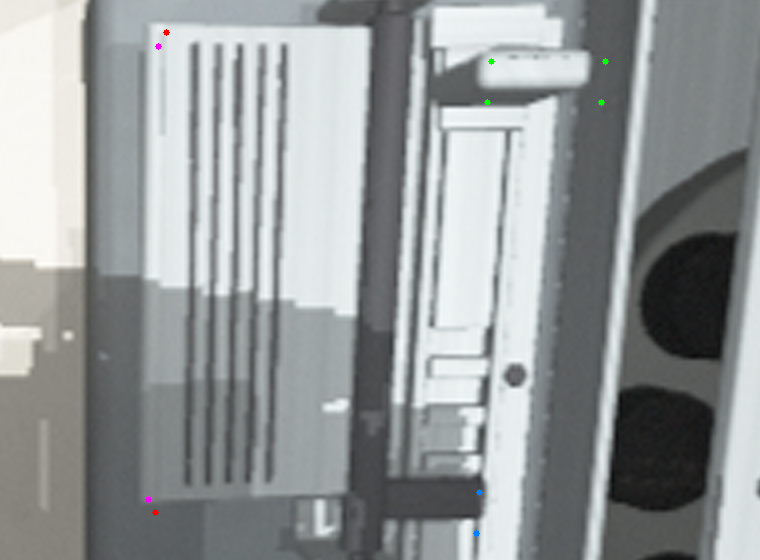

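View pics/scene_c.png

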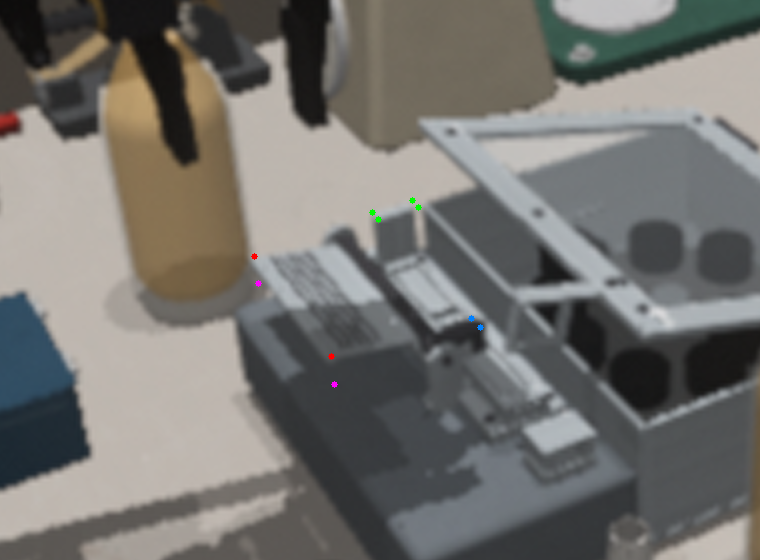

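Run:
```python
from h import *
from fit import W
p=np.load('p.npy')
u=proj('scene',W(p,(-60,44,100)))[0].astype(int)
a=[]
for f in('scene0','scene6'):
    im=cv2.imread(f'pics/{f}.png')[u[1]-24:u[1]+24,u[0]-24:u[0]+24]
    im=cv2.resize(im,(384,384),interpolation=2)
    for k in range(0,384,64): cv2.line(im,(0,k),(383,k),(0,0,255),1); cv2.line(im,(k,0),(k,383),(0,0,255),1)
    a.append(im)
cv2.imwrite('pics/cmp.png',np.hstack(a))
```

```text
(no output)
```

View pics/cmp.png

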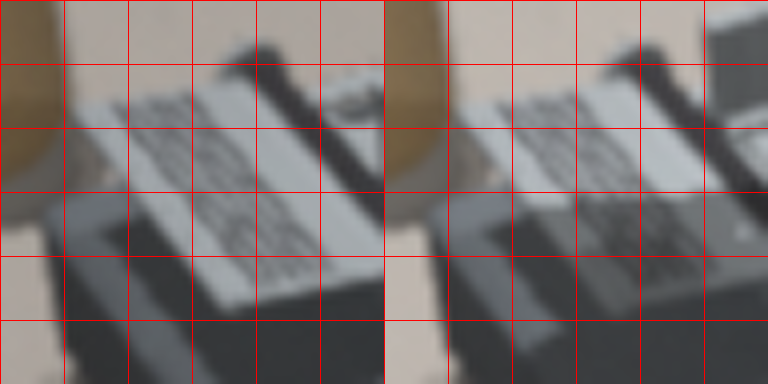

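Emit:
{"api": "arm_command", "payload": {
  "series": [
    {"linear":[-0.01,-0.02,0.03],"delta_rot":[0,0,0],"claw":0.126},
    {"linear":[-0.02,-0.05,0.06],"delta_rot":[0,0,-0.1],"claw":0.126},
    {"linear":[-0.03,-0.09,0.06],"delta_rot":[0,0,-0.2],"claw":0.126},
    {"linear":[-0.03,-0.13,0.06],"delta_rot":[0,0,-0.3],"claw":0.126},
    {"linear":[-0.04,-0.17,0.06],"delta_rot":[0,0,-0.4],"claw":0.126},
    {"linear":[-0.06,-0.21,0.06],"delta_rot":[0,0,-0.5],"claw":0.126},
    {"linear":[-0.08,-0.25,0.06],"delta_rot":[0,0,-0.6],"claw":0.126},
    {"linear":[-0.1,-0.29,0.06],"delta_rot":[0,0,-0.7],"claw":0.126},
    {"linear":[-0.12,-0.33,0.06],"delta_rot":[0,0,-0.8],"claw":0.126},
    {"linear":[-0.14,-0.37,0.06],"delta_rot":[0,0,-0.9],"claw":0.126},
    {"linear":[-0.16,-0.41,0.06],"delta_rot":[0,0,-1.0],"claw":0.126},
    {"linear":[-0.16,-0.41,0.06],"delta_rot":[0,0,-1.0],"claw":0.126}
  ]
}}

```text
t: 8.1
position: [0.2424, -0.4051, 0.309]
ee_rot: [-3.139, 0.001, 0.546]
contact_force: [0.7, 1.3, 0.1]
opening: 0.0494
```

Run:
```python
from h import *
from fit import W
p=np.load('p.npy')
save('scene','scene7.png');save('top','top7.png');o=arm.get_obs();print(o['t'],o['joint_vel'].round(3))
u=proj('scene',W(p,(-60,44,100)))[0].astype(int)
a=[];g=[]
for f in('scene0','scene7'):
    im=cv2.imread(f'pics/{f}.png')[u[1]-24:u[1]+24,u[0]-24:u[0]+24]
    im=cv2.resize(im,(384,384),interpolation=2)
    for k in range(0,384,64): cv2.line(im,(0,k),(383,k),(0,0,255),1); cv2.line(im,(k,0),(k,383),(0,0,255),1)
    a.append(im)
cv2.imwrite('pics/cmp2.png',np.hstack(a))
A,B=[cv2.imread(f'pics/{f}.png',0).astype(np.float32) for f in('scene0','scene7')]
# paddle-part shift
pts=[W(p,X) for X in[(-71,90,104),(-71,0,104),(-56,90,102),(-56,0,102)]]; q=proj('scene',pts)
x0,y0=q.min(0).astype(int)-2;x1,y1=q.max(0).astype(int)+3
print('paddle',cv2.phaseCorrelate(A[y0:y1,x0:x1].copy(),B[y0:y1,x0:x1].copy(),cv2.createHanningWindow((x1-x0,y1-y0),cv2.CV_32F)))
u=proj('top',W(p,(0,0,110)))[0].astype(int);im=cv2.imread('pics/top7.png')
cv2.imwrite('pics/top7z.png',cv2.resize(im[u[1]-70:u[1]+70,u[0]-95:u[0]+95],None,fx=4,fy=4,interpolation=2))
```

```text
8.2 [ 0.032 -0.029  0.017  0.003  0.003 -0.005]
paddle ((0.050885383761176683, -0.3107643093554362), 0.6009635321299235)
```

View pics/cmp2.png

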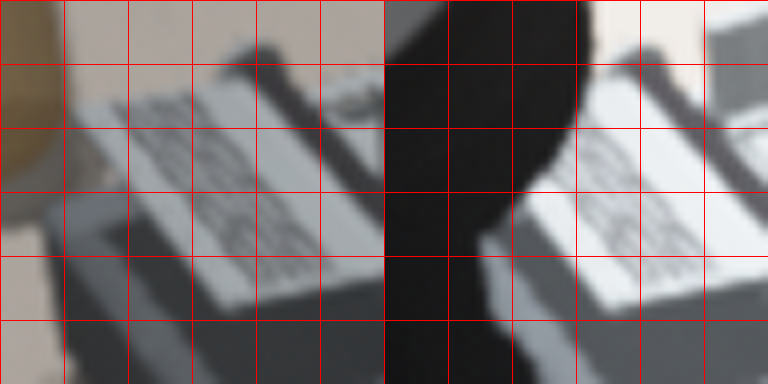

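View pics/top7z.png

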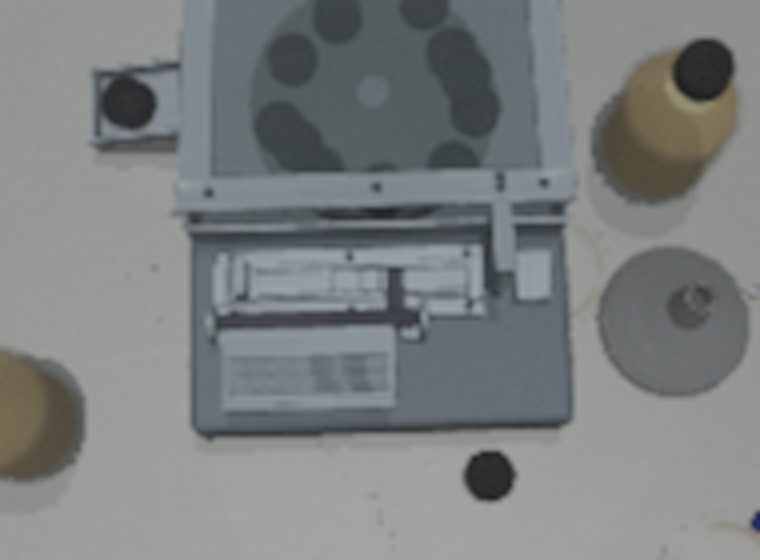

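```bash
python3 -c "
from cell import ticket
print(ticket.sign_off())"
```

```text
the job is handed in; nothing more can be done
None
```

The feeder lid is unbolted and standing ajar, and I handed the job in at about 8.2 s of the 29 s allowed. One fingertip pressed the catch paddle down (about 5.8 N, which I estimate at 0.3 rad). The other pushed the bolt tab about 53 mm along y, until the force jumped to 10.9 N at the bolt's stop. Then I lifted straight up to let the catch go and moved the arm clear.

What the last pictures show:
- **Lid:** visibly ajar. I did not measure its angle.
- **Catch:** up. Its paddle corner is within a pixel of where it was at the start.
- **Bolt:** the tab is about 36 mm back, within roughly 1 mm, so the tooth should be in the last notch.
- **Surroundings:** the far bottle, funnel and cap look unmoved in the last top view, and so does the part of the near bottle that it shows.
- **Robot:** force readings are near zero and nothing is touched.

Two readings did not fully agree. My feeder pose fit left 1 to 3 px residuals. An earlier shadowed picture hinted that the paddle sat about half a pixel lower than at the start, but the later, better-lit picture did not confirm this.

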